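# Reload the furniture feet in mirror order

## Task

Move the four wooden furniture feet from the blue steel rack into the four compartments of the plywood rack, in the reverse order, ready for the mirror-image cabinet: reading both racks from left to right, the first foot on the blue rack becomes the last in the plywood rack, the second becomes the third, and so on. Stand each foot upright with its stud on top, flat on the floor of its own compartment, knock none of them over on the way, and leave all four released and at rest.

Things in the scene. Friction and masses are not known exactly. Their poses are not given: they have to be found in the camera images.
- round_foot (a point): Wooden furniture foot with a steel stud on top (8 mm thick, 12 mm long, extra to the height): straight round foot, 36 mm diameter, 58 mm tall, two thin dark rings. Loose, about 60 g. This point: centre of the wooden part, half-way up (29 mm above its base); z is up its axis.
- tapered_foot (a point): Wooden furniture foot with a steel stud on top (8 mm thick, 12 mm long, extra to the height): tapered round foot, 32 mm diameter at its base widening to 44 mm at its top, 54 mm tall. Loose, about 60 g. This point: centre of the wooden part, half-way up (27 mm above its base); z is up its axis.
- square_foot (a point): Wooden furniture foot with a steel stud on top (8 mm thick, 12 mm long, extra to the height): square block foot, 38 x 38 mm, 50 mm tall; its x and y axes are square to its side faces. Loose, about 60 g. This point: centre of the wooden part, half-way up (25 mm above its base); z is up its axis.
- bun_foot (a point): Wooden furniture foot with a steel stud on top (8 mm thick, 12 mm long, extra to the height): squat bun foot, the shortest and fattest, 46 mm diameter over its middle (from 9 to 35 mm above its base), rounded in above and below, 44 mm tall, one dark ring round the middle. Loose, about 60 g. This point: centre of the wooden part, half-way up (22 mm above its base); z is up its axis.
- pad_round: Round black rubber pad, 62 mm diameter, 4 mm thick, fixed on the blue rack; the round foot stands on this one at the start. Origin at the centre of its underside, z up.
- pad_tapered: Round black rubber pad, 62 mm diameter, 4 mm thick, fixed on the blue rack; the tapered foot stands on this one at the start. Origin at the centre of its underside, z up.
- pad_square: Round black rubber pad, 62 mm diameter, 4 mm thick, fixed on the blue rack; the square foot stands on this one at the start. Origin at the centre of its underside, z up.
- pad_bun: Round black rubber pad, 62 mm diameter, 4 mm thick, fixed on the blue rack; the bun foot stands on this one at the start. Origin at the centre of its underside, z up.
- blue_rack: Blue steel rack, fixed, left or right of the plywood rack: 310 mm long (y), 84 mm deep (x), top 24 mm above the bench, tops of its pads 28 mm. Origin under its centre, on the bench; z up; y points roughly to the robot's left (within 15 degrees). Pads centred at x = 0, y = -112.5, -37.5, 37.5, 112.5 mm.
- kit_rack: Plywood rack, fixed, empty: 312 mm long (y), 82 mm deep (x). Origin under its centre, on the bench; z up; y points roughly to the robot's left (within 15 degrees). Four compartments centred at x = 0, y = -112.5, -37.5, 37.5, 112.5 mm, each 69 (y) by 70 mm (x) inside, floor 12 mm above the bench, lips 6 mm thick rising 6 mm above the floor.

How it is judged (in metres and radians):
At the end, for the whole second after the job is handed in: Every foot stands upright (within 5 degrees), its base on the floor (within 4 mm) of the compartment that mirrors its old pad (pad at y on the blue rack, compartment at -y), within 20 mm of its centre along and across, released and at rest (((y of pad_round in the frame of blue_rack between -0.1425 and -0.0825 m and y of round_foot in the frame of kit_rack between 0.0925 and 0.1325 m) or (y of pad_round in the frame of blue_rack between -0.0675 and -0.0075 m and y of round_foot in the frame of kit_rack between 0.0175 and 0.0575 m) or (y of pad_round in the frame of blue_rack between 0.0075 and 0.0675 m and y of round_foot in the frame of kit_rack between -0.0575 and -0.0175 m) or (y of pad_round in the frame of blue_rack between 0.0825 and 0.1425 m and y of round_foot in the frame of kit_rack between -0.1325 and -0.0925 m)) and x of round_foot in the frame of kit_rack between -0.02 and 0.02 m and z of round_foot in the frame of kit_rack between 0.037 and 0.045 m and angle between each of round_foot, tapered_foot, square_foot, bun_foot's own z axis and vertical below 0.09 rad and distance of each of round_foot, tapered_foot, square_foot, bun_foot from where it was at the start of the episode above 0.05 m and linear speed of each of foot_round, foot_tapered, foot_square, foot_bun below 0.02 m/s and ((y of pad_tapered in the frame of blue_rack between -0.1425 and -0.0825 m and y of tapered_foot in the frame of kit_rack between 0.0925 and 0.1325 m) or (y of pad_tapered in the frame of blue_rack between -0.0675 and -0.0075 m and y of tapered_foot in the frame of kit_rack between 0.0175 and 0.0575 m) or (y of pad_tapered in the frame of blue_rack between 0.0075 and 0.0675 m and y of tapered_foot in the frame of kit_rack between -0.0575 and -0.0175 m) or (y of pad_tapered in the frame of blue_rack between 0.0825 and 0.1425 m and y of tapered_foot in the frame of kit_rack between -0.1325 and -0.0925 m)) and x of tapered_foot in the frame of kit_rack between -0.02 and 0.02 m and z of tapered_foot in the frame of kit_rack between 0.035 and 0.043 m and ((y of pad_square in the frame of blue_rack between -0.1425 and -0.0825 m and y of square_foot in the frame of kit_rack between 0.0925 and 0.1325 m) or (y of pad_square in the frame of blue_rack between -0.0675 and -0.0075 m and y of square_foot in the frame of kit_rack between 0.0175 and 0.0575 m) or (y of pad_square in the frame of blue_rack between 0.0075 and 0.0675 m and y of square_foot in the frame of kit_rack between -0.0575 and -0.0175 m) or (y of pad_square in the frame of blue_rack between 0.0825 and 0.1425 m and y of square_foot in the frame of kit_rack between -0.1325 and -0.0925 m)) and x of square_foot in the frame of kit_rack between -0.02 and 0.02 m and z of square_foot in the frame of kit_rack between 0.033 and 0.041 m and ((y of pad_bun in the frame of blue_rack between -0.1425 and -0.0825 m and y of bun_foot in the frame of kit_rack between 0.0925 and 0.1325 m) or (y of pad_bun in the frame of blue_rack between -0.0675 and -0.0075 m and y of bun_foot in the frame of kit_rack between 0.0175 and 0.0575 m) or (y of pad_bun in the frame of blue_rack between 0.0075 and 0.0675 m and y of bun_foot in the frame of kit_rack between -0.0575 and -0.0175 m) or (y of pad_bun in the frame of blue_rack between 0.0825 and 0.1425 m and y of bun_foot in the frame of kit_rack between -0.1325 and -0.0925 m)) and x of bun_foot in the frame of kit_rack between -0.02 and 0.02 m and z of bun_foot in the frame of kit_rack between 0.03 and 0.038 m); the robot touches nothing.
It fails at once if the round foot is knocked over (leans more than 45 degrees) (angle between round_foot's own z axis and vertical above 0.8 rad).
It fails at once if the tapered foot is knocked over (leans more than 45 degrees) (angle between tapered_foot's own z axis and vertical above 0.8 rad).
It fails at once if the square foot is knocked over (leans more than 45 degrees) (angle between square_foot's own z axis and vertical above 0.8 rad).
It fails at once if the bun foot is knocked over (leans more than 45 degrees) (angle between bun_foot's own z axis and vertical above 0.8 rad).
It also fails if it takes over 104 s, if anything falls off the work surface, if the arm or the gripper's body presses on something with over 40 N, if the wrist force passes 120 N, or if a joint passes its speed limit or range.

## Robot

A 6-joint arm with a two-finger parallel gripper is mounted at the origin on the work surface. World frame = base frame: x ahead of the robot, y to its left, z up, the work surface at z = 0. Lengths are in mm, angles in degrees, forces in N, time in s.
With the tool pointing down it reaches from about 350 to 850 mm from the base axis. Payload 8.1 kg.
Tool frame: the origin (TCP) lies at the very end of the fingers, on their centre line; the grasp point (between the pads) lies r.tcp_to_grasp behind it (r.tcp_to_grasp is the distance from the TCP to the grasp point, in mm); z points along the fingers, y is the line along which they close (so a half turn about z gives the same grasp; the last joint's range is limited). The gripper opens to 85 mm and grips with 20 to 120 N. Pads are 22 mm wide; open, the fingers measure 114 mm over their backs; the gripper's body (76 mm by 85 mm) begins 54 mm behind the grasp point. The pads swing forward as they close: fully open they stand 13 mm farther back than shut.
Start: joints at [-75.08, 7.471, 85.268, -0, 87.261, -4.893], TCP at [203.39, -564.48, 231.292] pointing down, gripper open.
Joint ranges: [-169.43, 169.43], [-51.17, 129.36], [1.28, 143.12], [-76.62, 256.62], [0, 156.53], [-152.29, 152.29]. Speed limits (degrees/s): [136.94, 136.94, 159.86, 180, 180, 180].

## Interface

Orientations are given as [roll, pitch, yaw] about the fixed x, y, z axes, in that order (R = Rz(yaw) Ry(pitch) Rx(roll)).
In Python, from bench import r gives the robot as it stands.
- The arm moves only by the shell command python3 -m handwheel 'ROWS' [OPENING] [FORCE]. ROWS is JSON, a list of rows, each a list of 4 numbers: the shift along the tool's x, y, z in m, then the turn about the tool's z in degrees. A call has 1 to 10 rows; each row shifts and turns the commanded pose from where the row before left it, along the tool's axes as they then stand; what a row does not reach is not made up. A row lasts 1/10 s, in which the tool goes at most 50 mm and 8.59 degrees, less where a joint would pass 70% of its speed; a pose out of reach is approached as far as the arm can. A call is refused whole if a number of a shift passes 0.05 or a number of a turn 8.59, either way. A call with a gripper value outside its range is refused whole. OPENING is the finger opening in m, from 0 to 0.0854, set as the call begins (- or left out, the last holds). The fingers move at their own pace and stop on an object; FORCE is the grip in N (left out, the last holds). Time passes only in rows, so rows that do not move let the fingers close. It gives the time, the measured TCP pose, the force, the opening and the grip force at its end, in the units of the state.
- r.sense(): the state, without advancing time (a new reading comes with each control period).
- r.snapshot(name): name is "scene" or "top"; returns the picture (420x560x3 uint8, red, green, blue); there is no depth.
- r.camera_params(name): a dict with "fx", "fy", "cx", "cy" (pixels), "R" (3x3) and "t" (3): a world point X has camera coordinates R X + t. Camera axes: x right, y down, z forward; pixel columns grow to the right and rows downward; lengths in mm; the calibration is good to about 2 mm. A picture is of the moment at which its call begins. camera_params takes no time and is no camera call.
- r.hand_in(): hands the job in; it is judged then, once.
The state is a dict: "time": time; "joint_pos": joint angles; "qd": joint speeds; "joint_efforts": joint torques, N m; "tool_pos": TCP position; "tcp_rot": TCP orientation; "ft_force": force on the tool from outside, world axes, zero at the start; "wrist_torque": the same for the moment, N m; "finger_gap": finger opening in mm; "grip_force": force on a finger pad.
Only numpy, scipy, OpenCV 4.12 (cv2) and the standard library are available. Lean on these libraries where they do the work, as an engineer would, in place of code of your own. Each camera call takes 0.05 s, during which the arm holds its last target. There are 200 camera calls.

## Working session

There is one attempt and no reset: what is moved stays moved. The work goes in short steps, Python scripts to look and compute and a shell command to move; the robot and the scene stay as the last step left them, time stands still between calls to the robot, and variables do not carry over. Pictures are saved under pics/ and viewed, at most 14 in all, crops included, and the job is handed in when it is done.

```bash
mkdir -p pics
python3 - <<'E'
from bench import r
import cv2
for n in("scene","top"):
    cv2.imwrite(f"pics/{n}0.png",r.snapshot(n)[:,:,::-1]); print(n,r.camera_params(n))
s=r.sense(); print(s['time'],s['tool_pos'],s['tcp_rot'],s['finger_gap'],r.tcp_to_grasp)
E
```

```text
scene {'fx': 497.50131660683866, 'fy': 497.50131660683866, 'cx': 284.3608754208459, 'cy': 206.99223318713214, 'R': array([[-0.55744095,  0.83019605,  0.00583979],
       [ 0.61573645,  0.4181384 , -0.66785395],
       [-0.55689155, -0.36869337, -0.74426944]]), 't': array([ 329.90508244, -289.11801347, 1313.27611153])}
top {'fx': 415.0726126506418, 'fy': 415.0726126506418, 'cx': 272.19591415233344, 'cy': 212.68059014374646, 'R': array([[ 0.0158122 , -0.99947084,  0.02842571],
       [-0.9840801 , -0.02058932, -0.17652887],
       [ 0.17702072, -0.02518187, -0.98388492]]), 't': array([-24.02308171, 557.79971994, 706.04446947])}
0.1 [ 203.2631625  -563.98914045  230.34709633] [-1.79903815e+02 -9.29289334e-03  1.98119628e+01] 85.15707902454083 18.700000000000003
```

View pics/scene0.png

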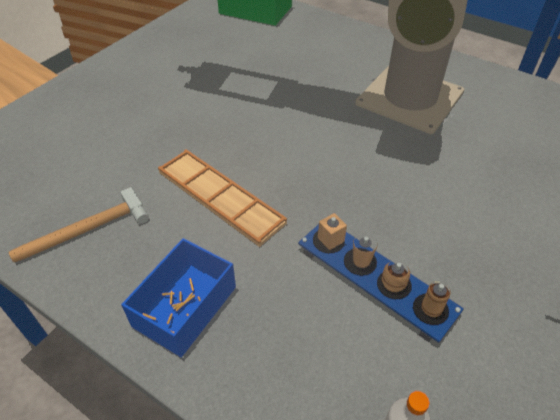

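View pics/top0.png

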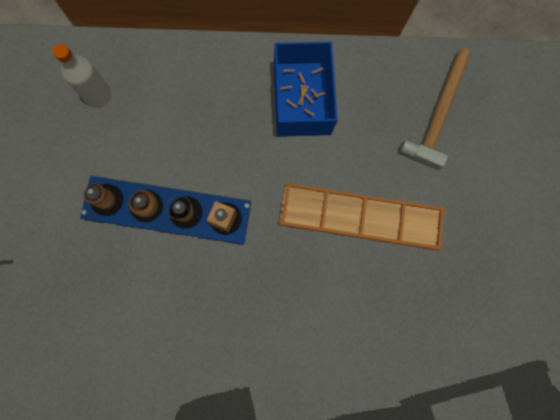

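The scene view shows the plywood rack on the robot's right and the blue rack on its left. In the top view, from left to right, the feet are round (95,190), bun (145,203), tapered (182,210) and square (222,215). The empty kit rack runs from (283,185) to (443,247).

```bash
cat > h.py <<'E'
import numpy as np,cv2
from bench import r
def unproj(n,uv,z):
    c=r.camera_params(n);uv=np.atleast_2d(uv).astype(float)
    d=np.c_[(uv[:,0]-c['cx'])/c['fx'],(uv[:,1]-c['cy'])/c['fy'],np.ones(len(uv))]@c['R']
    o=-c['R'].T@c['t']
    return (o+d*((z-o[2])/d[:,2])[:,None])[:,:2]
def proj(n,X):
    c=r.camera_params(n);p=np.atleast_2d(X)@c['R'].T+c['t']
    return np.c_[c['fx']*p[:,0]/p[:,2]+c['cx'],c['fy']*p[:,1]/p[:,2]+c['cy']]
E
python3 - <<'E'
from h import *
im=cv2.imread("pics/top0.png");hsv=cv2.cvtColor(im,cv2.COLOR_BGR2HSV)
for nm,lo,hi,roi,z in(("blue",(100,120,40),(130,255,255),(70,165,260,250),24),("kit",(5,90,60),(25,255,255),(270,175,455,258),18)):
    m=cv2.inRange(hsv,lo,hi);k=np.zeros_like(m);x0,y0,x1,y1=roi;k[y0:y1,x0:x1]=m[y0:y1,x0:x1]
    v,u=np.nonzero(k);w=unproj("top",np.c_[u,v],z).astype(np.float32)
    print(nm,cv2.minAreaRect(w),len(w))
    cv2.imwrite("pics/m_"+nm+".png",k)
a=cv2.resize(im[165:255,70:260],None,fx=4,fy=4,interpolation=cv2.INTER_CUBIC)
b=cv2.imread("pics/scene0.png")[205:335,295:465];b=cv2.resize(b,None,fx=4,fy=4,interpolation=cv2.INTER_CUBIC)
cv2.imwrite("pics/a.png",a);cv2.imwrite("pics/b.png",b)
E
```

```text
blue ((564.9912719726562, 184.61463928222656), (306.4958801269531, 82.74812316894531), 82.14946746826172) 3625
kit ((561.2730712890625, -187.41026306152344), (313.2616882324219, 84.87625122070312), 82.03351593017578) 7085
```

View pics/a.png

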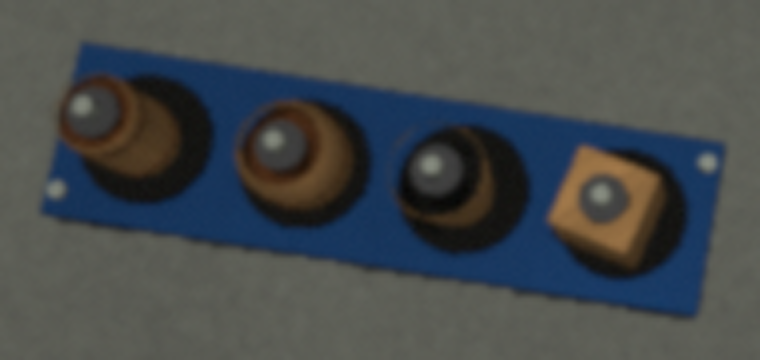

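View pics/b.png

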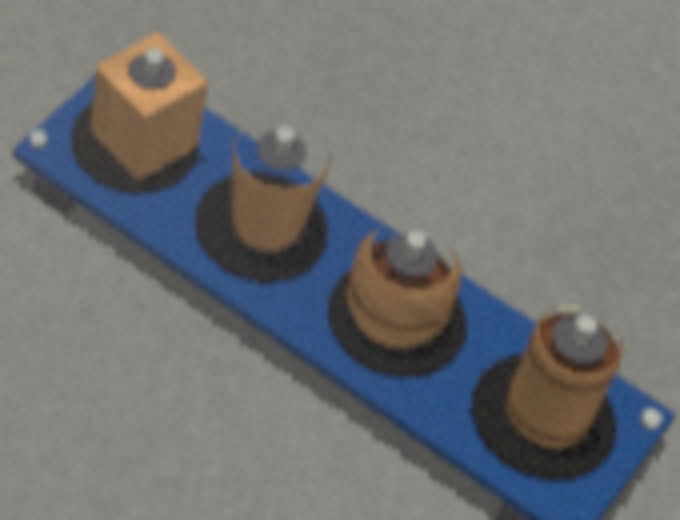

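Crop a shows the studs at disc centres (93,108), (280,147), (436,175) and (603,198). Crop b shows them at round (580,338), bun (412,256), tapered (283,148) and square (152,70). The square foot's top corners are near (155,33), (207,78), (150,115) and (97,70) in b.

Run:
```python
from h import *
H=dict(round=58,bun=44,tapered=54,square=50)
A=dict(round=((93,108),(83,103)),bun=((280,147),(272,138)),tapered=((436,175),(430,164)),square=((603,198),(600,192)))
B=dict(round=((580,338),(586,323)),bun=((412,256),(416,239)),tapered=((283,148),(285,133)),square=((152,70),(153,55)))
yaw=np.radians(82.1-90);R=np.array([[np.cos(yaw),-np.sin(yaw)],[np.sin(yaw),np.cos(yaw)]])
c=np.array([565,184.6]);k=np.array([561.3,-187.4])
a=lambda p:(np.array(p)+.5)/4-.5+np.array([70,165]); b=lambda p:(np.array(p)+.5)/4-.5+np.array([295,205])
for i,(n,h) in enumerate(H.items()):
    z=28+h;y=112.5-75*i
    w=[unproj("top",a(A[n][0]),z)[0],unproj("top",a(A[n][1]),z+12)[0],unproj("scene",b(B[n][0]),z)[0],unproj("scene",b(B[n][1]),z+12)[0]]
    print(n,np.round(w,0).tolist(),'pad',np.round(c+R@[0,y]),'slot',np.round(k+R@[0,-y]))
for s in(unproj("scene",b(np.array([(155,33),(207,78),(150,115),(97,70)])),78),unproj("top",a(np.array([(583,146),(664,172),(637,240),(550,220)])),78)):
    print(cv2.minAreaRect(s.astype(np.float32)))
```

```text
round [[582.0, 298.0], [582.0, 297.0], [579.0, 298.0], [580.0, 298.0]] pad [580. 296.] slot [ 546. -299.]
bun [[570.0, 220.0], [571.0, 221.0], [571.0, 221.0], [570.0, 221.0]] pad [570. 222.] slot [ 556. -225.]
tapered [[557.0, 150.0], [559.0, 150.0], [557.0, 150.0], [558.0, 150.0]] pad [560. 147.] slot [ 566. -150.]
square [[549.0, 77.0], [549.0, 78.0], [547.0, 77.0], [548.0, 77.0]] pad [550.  73.] slot [577. -76.]
((549.3493041992188, 78.43368530273438), (35.360469818115234, 36.4922981262207), 72.79495239257812)
((549.6129760742188, 75.5660629272461), (40.2337532043457, 35.49384307861328), 73.14019775390625)
```

Both cameras agree to about 2 mm, and the feet sit on their pads as expected. I'll start with the square foot.

```bash
cat > go.py <<'E'
# remaining move to x y z yaw, in tool axes (m, deg)
import sys,numpy as np
from bench import r
from scipy.spatial.transform import Rotation as Ro
t=[float(v) for v in sys.argv[1:5]];s=r.sense()
y=np.radians(t[3]);R=Ro.from_euler('xyz',[180,0,t[3]],degrees=True).as_matrix()
d=R.T@(np.array(t[:3])-s['tool_pos'])/1000
print('turn',round((s['tcp_rot'][2]-t[3]),1),'then shift',d.round(4),'t',s['time'],'rot',np.round(s['tcp_rot'],1),s['finger_gap'])
E
python3 -m handwheel '[[0,0,0,-7.6],[0,0,0,-7.6],[0,0,0,-7.6],[0,0,0,-7.6],[0,0,0,-7.6],[0,0,0,-7.6],[0,0,0,-7.6]]'
python3 -m handwheel '[[0.04,0.008,0.004,0],[0.04,0.008,0.004,0],[0.04,0.008,0.004,0],[0.04,0.008,0.004,0],[0.04,0.008,0.004,0],[0.04,0.008,0.004,0],[0.04,0.008,0.004,0],[0.04,0.008,0.004,0],[0.04,0.008,0.004,0]]'
python3 -m handwheel '[[0.04,0.008,0.004,0],[0.04,0.008,0.004,0],[0.04,0.008,0.004,0],[0.04,0.008,0.004,0],[0.04,0.008,0.004,0],[0.04,0.008,0.004,0],[0.04,0.008,0.004,0],[0.03,0.004,0,0],[0,0,0,0],[0,0,0,0]]'
python3 go.py 548.5 77 42 73
```

```text
time: 0.8
tool_pos: [203.3, -564.1, 230.6]
tcp_rot: [-180.0, -0.1, 73.3]
ft_force: [0.3, 0.9, -0.2]
finger_gap: 85.5
grip_force: 0.0
time: 1.7
tool_pos: [377.7, -239.6, 194.9]
tcp_rot: [-180.0, -0.0, 73.0]
ft_force: [0.7, 0.3, -0.3]
finger_gap: 85.5
grip_force: 0.0
time: 2.7
tool_pos: [525.0, 38.3, 166.7]
tcp_rot: [-179.9, 0.0, 73.1]
ft_force: [-0.2, -0.5, -0.7]
finger_gap: 85.5
grip_force: 0.0
turn 0.1 then shift [0.0439 0.0112 0.1247] t 2.7 rot [-179.9    0.    73.1] 85.46699910623734
```

```bash
python3 -m handwheel '[[0.022,0.0055,0,0],[0.022,0.0055,0,0],[0,0,0.03,0],[0,0,0.03,0],[0,0,0.03,0],[0,0,0.02,0],[0,0,0.0145,0],[0,0,0,0],[0,0,0,0]]'
python3 go.py 548.5 77 42 73
python3 - <<'E'
from h import *
t=cv2.resize(r.snapshot("top")[150:270,50:290,::-1],None,fx=3.3,fy=3.3,interpolation=cv2.INTER_CUBIC);cv2.imwrite("pics/c.png",t)
E
```

```text
time: 3.6
tool_pos: [549.1, 76.1, 43.5]
tcp_rot: [180.0, -0.0, 73.0]
ft_force: [-0.1, 0.5, 1.6]
finger_gap: 85.5
grip_force: 0.0
turn -0.0 then shift [ 0.0007 -0.0008  0.0015] t 3.6 rot [180.  -0.  73.] 85.46006703662347
```

View pics/c.png

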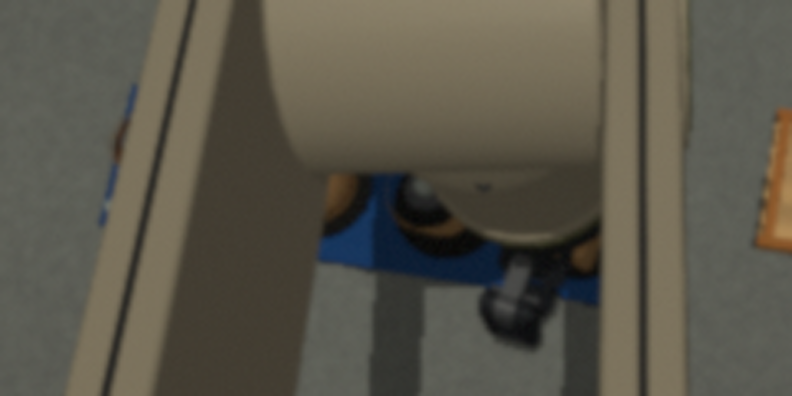

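The arm hides most of this view. The tapered and bun feet stand undisturbed, and a finger shows at (510,300) on the near side. Closing the gripper.

```bash
python3 -m handwheel '[[0,0,0,0],[0,0,0,0],[0,0,0,0],[0,0,0,0],[0,0,0,0],[0,0,0,0],[0,0,0,0],[0,0,0,0]]' 0.02 40
python3 -m handwheel '[[0,0,-0.01,0],[0,0,-0.02,0],[0,0,-0.03,0],[0,0,-0.03,0],[0,0,-0.03,0],[0,0,0,0],[0,0,0,0]]'
python3 go.py 577 -76 30 73
```

```text
time: 4.45
tool_pos: [549.4, 76.7, 43.7]
tcp_rot: [179.9, -0.0, 73.0]
ft_force: [-0.1, 0.5, 5.3]
finger_gap: 37.6
grip_force: 39.9
time: 5.15
tool_pos: [549.2, 76.6, 163.7]
tcp_rot: [179.9, -0.0, 73.0]
ft_force: [0.0, -0.1, -2.1]
finger_gap: 37.7
grip_force: 39.6
turn 0.0 then shift [-0.1378  0.0712  0.1337] t 5.15 rot [179.9  -0.   73. ] 37.710443852118246
```

```bash
python3 -m handwheel '[[0,0,0,-4.5],[0,0,0,-4.5],[-0.035,0.012,0,0],[-0.038,0.0125,0,0],[-0.038,0.0125,0,0],[-0.036,0.0117,0,0],[0,0,0.03,0],[0,0,0.03,0],[0,0,0,0],[0,0,0,0]]'
python3 go.py 577 -76 29 82
```

```text
time: 6.15
tool_pos: [574.9, -75.3, 101.2]
tcp_rot: [-179.8, -0.0, 82.0]
ft_force: [0.3, 0.5, -0.2]
finger_gap: 38.1
grip_force: 39.6
turn 0.0 then shift [-0.0004  0.0021  0.0722] t 6.15 rot [-179.8   -0.    82. ] 38.061976850862656
```

```bash
python3 -m handwheel '[[0,0.002,0.03,0],[0,0,0.025,0],[0,0,0.01,0],[0,0,0.004,0],[0,0,0,0],[0,0,0,0],[0,0,0,0]]'
python3 -m handwheel '[[0,0,0.002,0],[0,0,0,0],[0,0,0,0]]'
python3 -m handwheel '[[0,0,0.0015,0],[0,0,0,0],[0,0,0,0]]'
```

```text
time: 6.85
tool_pos: [579.7, -76.2, 35.4]
tcp_rot: [179.9, 0.0, 82.0]
ft_force: [-0.2, 0.1, -0.8]
finger_gap: 38.3
grip_force: 39.7
time: 7.15
tool_pos: [578.6, -76.1, 31.9]
tcp_rot: [180.0, -0.0, 82.0]
ft_force: [-0.8, -0.2, -0.3]
finger_gap: 38.3
grip_force: 39.7
time: 7.45
tool_pos: [578.4, -76.0, 30.1]
tcp_rot: [-180.0, -0.0, 82.0]
ft_force: [-0.1, -0.0, -0.9]
finger_gap: 38.1
grip_force: 39.7
```

```bash
python3 -m handwheel '[[0,0,0.0015,0],[0,0,0,0],[0,0,0,0],[0,0,0,0]]'
python3 -m handwheel '[[0,0,0.001,0],[0,0,0,0],[0,0,0,0]]'
```

```text
time: 7.85
tool_pos: [578.5, -76.0, 28.8]
tcp_rot: [-180.0, -0.0, 82.0]
ft_force: [-0.4, -0.7, -1.4]
finger_gap: 37.7
grip_force: 39.7
time: 8.15
tool_pos: [578.5, -76.0, 27.7]
tcp_rot: [-180.0, -0.0, 82.0]
ft_force: [-0.7, 0.2, -1.2]
finger_gap: 37.8
grip_force: 39.8
```

```bash
python3 -m handwheel '[[0,0,0.001,0],[0,0,0,0],[0,0,0,0]]'
```

```text
time: 8.45
tool_pos: [578.6, -76.1, 27.7]
tcp_rot: [180.0, 0.0, 82.0]
ft_force: [-4.6, 0.9, 7.8]
finger_gap: 38.2
grip_force: 40.3
```

Contact with the floor. Release and retreat, then go to the tapered foot.

```bash
python3 -m handwheel '[[0,0,0,0],[0,0,0,0],[0,0,0,0],[0,0,0,0]]' 0.075 40
python3 -m handwheel '[[0,0,-0.02,0],[0,0,-0.03,0],[0,0,-0.04,0],[0,0,-0.04,0],[0,0,0,0],[0,0,0,0]]' 0.085
python3 go.py 558 150 44 82
```

```text
time: 8.85
tool_pos: [578.5, -76.0, 26.7]
tcp_rot: [-180.0, -0.0, 82.0]
ft_force: [0.5, -0.3, -0.9]
finger_gap: 74.6
grip_force: 0.0
time: 9.45
tool_pos: [579.6, -76.3, 158.4]
tcp_rot: [179.8, 0.0, 82.0]
ft_force: [1.4, 0.1, -0.3]
finger_gap: 85.2
grip_force: 0.0
turn 0.0 then shift [ 0.2211 -0.0529  0.1144] t 9.45 rot [179.8   0.   82. ] 85.17489373908327
```

```bash
python3 -m handwheel '[[0.044,-0.0105,0,0],[0.044,-0.0105,0,0],[0.044,-0.0105,0,0],[0.044,-0.0105,0,0],[0.044,-0.0105,0,0],[0,0,0,0],[0,0,0,0],[0,0,0,0]]'
python3 go.py 558 150 44 82
python3 - <<'E'
from h import *
cv2.imwrite("pics/d.png",r.snapshot("scene")[:,:,::-1])
E
```

```text
time: 10.25
tool_pos: [556.5, 148.2, 155.4]
tcp_rot: [-179.9, 0.1, 82.0]
ft_force: [-0.0, 0.0, 0.4]
finger_gap: 84.7
grip_force: 0.0
turn -0.0 then shift [0.002  0.0012 0.1114] t 10.25 rot [-1.799e+02  1.000e-01  8.200e+01] 84.690843254943
```

View pics/d.png

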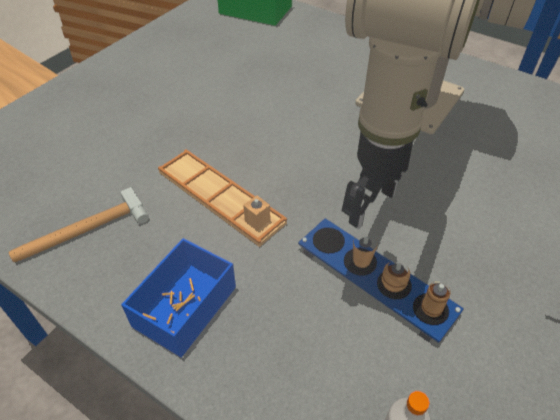

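The square foot stands upright in the left-most compartment at (257,213), and the other three are untouched. Next is the tapered foot.

```bash
python3 -m handwheel '[[0.002,0.001,0.03,0],[0,0,0.03,0],[0,0,0.03,0],[0,0,0.02,0],[0,0,0,0],[0,0,0,0],[0,0,0,0]]'
python3 -m handwheel '[[0,0,0,0],[0,0,0,0],[0,0,0,0],[0,0,0,0],[0,0,0,0],[0,0,0,0],[0,0,0,0],[0,0,0,0]]' 0.02 40
python3 -m handwheel '[[0,0,-0.01,0],[0,0,-0.02,0],[0,0,-0.03,0],[0,0,-0.03,0],[0,0,-0.03,0],[0,0,0,0],[0,0,0,0]]'
python3 go.py 566.5 -150 31 82
```

```text
time: 11.0
tool_pos: [559.8, 150.6, 48.6]
tcp_rot: [179.9, -0.0, 82.0]
ft_force: [0.9, 0.2, 0.7]
finger_gap: 85.0
grip_force: 0.0
time: 11.8
tool_pos: [559.0, 151.2, 47.9]
tcp_rot: [179.9, -0.0, 82.0]
ft_force: [-1.3, 0.1, 5.7]
finger_gap: 41.8
grip_force: 40.0
time: 12.5
tool_pos: [559.1, 151.1, 168.2]
tcp_rot: [179.9, -0.0, 82.0]
ft_force: [-0.2, 0.1, -2.0]
finger_gap: 41.7
grip_force: 40.5
turn 0.0 then shift [-0.2971  0.0493  0.1372] t 12.5 rot [179.9  -0.   82. ] 41.6674061218234
```

```bash
python3 -m handwheel '[[-0.04,0.0065,0,0],[-0.043,0.007,0,0],[-0.043,0.007,0,0],[-0.043,0.007,0,0],[-0.043,0.007,0,0],[-0.043,0.0075,0,0],[-0.042,0.0075,0,0],[0,0,0.02,0],[0,0,0.03,0],[0,0,0,0]]'
python3 -m handwheel '[[0,0,0.03,0],[0,0,0.03,0],[0,0,0.015,0],[0,0,0.005,0],[0,0,0,0],[0,0,0,0],[0,0,0,0]]'
python3 go.py 566.5 -150 32 82
```

```text
time: 13.5
tool_pos: [561.7, -149.0, 110.4]
tcp_rot: [-179.4, -0.1, 82.0]
ft_force: [-1.1, 0.7, -2.5]
finger_gap: 41.5
grip_force: 40.6
time: 14.2
tool_pos: [567.4, -150.4, 38.7]
tcp_rot: [179.8, 0.0, 82.0]
ft_force: [-0.5, -0.2, -0.0]
finger_gap: 41.8
grip_force: 40.7
turn 0.0 then shift [ 0.0003 -0.001   0.0067] t 14.2 rot [179.8   0.   82. ] 41.790625892485416
```

```bash
python3 -m handwheel '[[0,0,0.003,0],[0,0,0.001,0],[0,0,0,0],[0,0,0,0],[0,0,0,0]]'
python3 -m handwheel '[[0,0,0.001,0],[0,0,0,0],[0,0,0,0]]'
python3 -m handwheel '[[0,0,0.0005,0],[0,0,0,0],[0,0,0,0]]'
```

```text
time: 14.7
tool_pos: [566.1, -150.0, 32.8]
tcp_rot: [-180.0, -0.0, 82.0]
ft_force: [-0.1, 0.2, -0.1]
finger_gap: 41.9
grip_force: 40.7
time: 15.0
tool_pos: [566.3, -150.1, 32.0]
tcp_rot: [180.0, 0.0, 82.0]
ft_force: [-0.3, 0.5, 0.6]
finger_gap: 41.5
grip_force: 40.8
time: 15.3
tool_pos: [566.3, -150.2, 31.9]
tcp_rot: [180.0, 0.0, 82.0]
ft_force: [-2.8, 1.1, 7.1]
finger_gap: 41.8
grip_force: 41.0
```

Contact. Release and go to the bun foot.

```bash
python3 -m handwheel '[[0,0,0,0],[0,0,0,0],[0,0,0,0],[0,0,0,0]]' 0.075 40
python3 -m handwheel '[[0,0,-0.02,0],[0,0,-0.03,0],[0,0,-0.04,0],[0,0,-0.04,0],[0,0,0,0],[0,0,0,0]]' 0.085
python3 -m handwheel '[[0.045,-0.006,0,0],[0.046,-0.006,0,0],[0.046,-0.006,0,0],[0.046,-0.006,0,0],[0.046,-0.006,0,0],[0.046,-0.006,0,0],[0.046,-0.006,0,0],[0.046,-0.006,0,0],[0,0,0,0],[0,0,0,0]]'
python3 go.py 570.5 221 38 82
```

```text
time: 15.7
tool_pos: [566.0, -150.0, 31.1]
tcp_rot: [-180.0, -0.0, 82.0]
ft_force: [-0.3, -0.7, 0.4]
finger_gap: 75.2
grip_force: 0.0
time: 16.3
tool_pos: [567.1, -150.4, 162.9]
tcp_rot: [179.8, 0.0, 82.0]
ft_force: [0.1, -0.2, -0.5]
finger_gap: 84.7
grip_force: 0.0
time: 17.3
tool_pos: [568.2, 220.9, 159.0]
tcp_rot: [-179.8, 0.1, 82.2]
ft_force: [-0.3, -0.5, -0.1]
finger_gap: 85.0
grip_force: 0.0
turn 0.2 then shift [0.0004 0.0023 0.121 ] t 17.3 rot [-1.798e+02  1.000e-01  8.220e+01] 84.991023853711
```

```bash
python3 -m handwheel '[[0,0.001,0.03,0],[0,0,0.03,0],[0,0,0.03,0],[0,0,0.02,0],[0,0,0.01,0],[0,0,0,0],[0,0,0,0],[0,0,0,0]]'
python3 -m handwheel '[[0,0,0,0],[0,0,0,0],[0,0,0,0],[0,0,0,0],[0,0,0,0],[0,0,0,0],[0,0,0,0],[0,0,0,0]]' 0.02 40
python3 -m handwheel '[[0,0,-0.01,0],[0,0,-0.02,0],[0,0,-0.03,0],[0,0,-0.03,0],[0,0,-0.03,0],[0,0,0,0],[0,0,0,0]]'
python3 go.py 556 -225 23 82
python3 - <<'E'
from h import *
cv2.imwrite("pics/e.png",r.snapshot("scene")[:,:,::-1])
E
```

```text
time: 18.1
tool_pos: [571.9, 220.0, 43.0]
tcp_rot: [179.9, -0.1, 82.0]
ft_force: [-0.1, 0.4, -0.9]
finger_gap: 85.2
grip_force: 0.0
time: 18.9
tool_pos: [571.2, 220.2, 42.2]
tcp_rot: [179.9, -0.0, 82.0]
ft_force: [0.2, -0.4, 5.4]
finger_gap: 44.3
grip_force: 41.5
time: 19.6
tool_pos: [571.0, 220.1, 162.3]
tcp_rot: [179.9, -0.0, 82.0]
ft_force: [-0.8, -0.3, -1.0]
finger_gap: 44.3
grip_force: 41.0
turn 0.0 then shift [-0.4428  0.0471  0.1393] t 19.6 rot [179.9  -0.   82. ] 44.30417869045199
```

View pics/e.png

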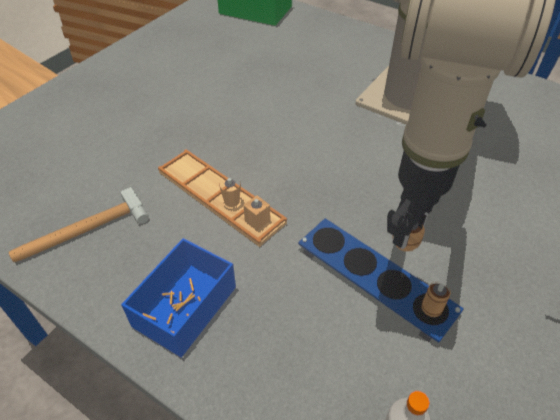

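The tapered foot stands upright at (232,195), the bun hangs upright in the gripper at (413,237), and the round foot is untouched. The bun goes to its slot.

```bash
python3 -m handwheel '[[-0.04,0.004,0,0],[-0.045,0.0048,0,0],[-0.045,0.0048,0,0],[-0.045,0.0048,0,0],[-0.045,0.0048,0,0],[-0.045,0.0048,0,0],[-0.045,0.0048,0,0],[-0.045,0.0048,0,0],[-0.045,0.0048,0,0],[-0.043,0.005,0,0]]'
python3 -m handwheel '[[0,0,0.02,0],[0,0,0.03,0],[0,0,0.03,0],[0,0,0.03,0],[0,0,0.016,0],[0,0,0.004,0],[0,0,0,0],[0,0,0,0],[0,0,0,0]]'
python3 go.py 556 -225 26 82
```

```text
time: 20.65
tool_pos: [554.3, -226.7, 159.0]
tcp_rot: [-179.8, -0.1, 82.0]
ft_force: [0.6, 0.1, -0.1]
finger_gap: 44.3
grip_force: 41.0
time: 21.55
tool_pos: [557.3, -226.0, 33.3]
tcp_rot: [179.8, 0.1, 82.0]
ft_force: [-0.2, -0.0, 0.1]
finger_gap: 44.4
grip_force: 41.0
turn 0.0 then shift [ 0.0008 -0.0014  0.0073] t 21.55 rot [1.798e+02 1.000e-01 8.200e+01] 44.427116136037164
```

```bash
python3 -m handwheel '[[0,0,0.003,0],[0,0,0.001,0],[0,0,0,0],[0,0,0,0],[0,0,0,0]]'
python3 -m handwheel '[[0,0,0.001,0],[0,0,0,0],[0,0,0,0]]'
python3 -m handwheel '[[0,0,0.001,0],[0,0,0,0],[0,0,0,0]]'
```

```text
time: 22.05
tool_pos: [556.0, -225.3, 27.3]
tcp_rot: [180.0, -0.0, 82.0]
ft_force: [0.4, -0.3, -0.6]
finger_gap: 44.2
grip_force: 41.0
time: 22.35
tool_pos: [555.9, -225.3, 26.2]
tcp_rot: [-180.0, -0.0, 82.0]
ft_force: [0.6, 0.3, -0.5]
finger_gap: 44.0
grip_force: 41.0
time: 22.65
tool_pos: [556.0, -225.4, 26.2]
tcp_rot: [-180.0, 0.0, 82.0]
ft_force: [-4.8, 2.0, 8.1]
finger_gap: 44.3
grip_force: 41.9
```

```bash
python3 -m handwheel '[[0,0,0,0],[0,0,0,0],[0,0,0,0],[0,0,0,0]]' 0.075 40
python3 -m handwheel '[[0,0,-0.02,0],[0,0,-0.03,0],[0,0,-0.04,0],[0,0,-0.04,0],[0,0,-0.01,0],[0,0,0,0]]' 0.085
python3 -m handwheel '[[0.045,-0.004,0,0],[0.045,-0.004,0,0],[0.045,-0.004,0,0],[0.045,-0.004,0,0],[0.045,-0.004,0,0],[0.045,-0.004,0,0],[0.045,-0.004,0,0],[0.045,-0.004,0,0],[0.045,-0.004,0,0],[0.045,-0.004,0,0]]'
python3 -m handwheel '[[0.04,-0.004,0,0],[0.03,-0.003,0,0],[0,0,0,0],[0,0,0,0],[0,0,0,0]]'
python3 go.py 581 298 46 82
```

```text
time: 23.05
tool_pos: [555.9, -225.3, 25.1]
tcp_rot: [-180.0, -0.0, 82.0]
ft_force: [-1.1, -0.2, -0.1]
finger_gap: 75.2
grip_force: 0.0
time: 23.65
tool_pos: [557.6, -226.1, 168.1]
tcp_rot: [179.7, 0.1, 82.0]
ft_force: [0.3, -0.4, -0.1]
finger_gap: 85.0
grip_force: 0.0
time: 24.65
tool_pos: [577.4, 227.3, 162.4]
tcp_rot: [-179.8, 0.1, 82.0]
ft_force: [1.3, -0.7, 0.9]
finger_gap: 84.9
grip_force: 0.0
time: 25.15
tool_pos: [581.1, 294.9, 163.6]
tcp_rot: [-179.9, 0.1, 82.0]
ft_force: [0.1, -0.4, -1.0]
finger_gap: 85.1
grip_force: 0.0
turn -0.0 then shift [ 0.0031 -0.0005  0.1176] t 25.15 rot [-1.799e+02  1.000e-01  8.200e+01] 85.08126421790168
```

```bash
python3 -m handwheel '[[0.003,0,0.03,0],[0,0,0.03,0],[0,0,0.03,0],[0,0,0.02,0],[0,0,0.007,0],[0,0,0,0],[0,0,0,0],[0,0,0,0]]'
python3 -m handwheel '[[0,0,0,0],[0,0,0,0],[0,0,0,0],[0,0,0,0],[0,0,0,0],[0,0,0,0],[0,0,0,0],[0,0,0,0],[0,0,0,0]]' 0.02 40
python3 -m handwheel '[[0,0,-0.01,0],[0,0,-0.02,0],[0,0,-0.03,0],[0,0,-0.03,0],[0,0,-0.03,0],[0,0,0,0],[0,0,0,0]]'
python3 go.py 546 -299 31 82
```

```text
time: 25.95
tool_pos: [583.5, 299.4, 50.4]
tcp_rot: [179.8, -0.1, 82.0]
ft_force: [0.5, -0.3, 0.2]
finger_gap: 85.1
grip_force: 0.0
time: 26.85
tool_pos: [582.4, 299.3, 48.8]
tcp_rot: [180.0, -0.0, 82.0]
ft_force: [-0.2, 0.4, 5.4]
finger_gap: 35.2
grip_force: 40.3
time: 27.55
tool_pos: [582.5, 299.2, 169.2]
tcp_rot: [179.9, -0.0, 82.0]
ft_force: [-0.2, -0.3, -2.3]
finger_gap: 34.9
grip_force: 39.9
turn 0.0 then shift [-0.5975  0.0471  0.1382] t 27.55 rot [179.9  -0.   82. ] 34.914294250114445
```

```bash
python3 -m handwheel '[[-0.04,0.003,0,0],[-0.045,0.0034,0,0],[-0.045,0.0034,0,0],[-0.045,0.0034,0,0],[-0.045,0.0034,0,0],[-0.045,0.0034,0,0],[-0.045,0.0034,0,0]]'
python3 -m handwheel '[[-0.045,0.0036,0,0],[-0.045,0.0036,0,0],[-0.045,0.0036,0,0],[-0.045,0.0036,0,0],[-0.045,0.0036,0,0],[-0.04,0.0036,0,0],[-0.022,0.002,0,0],[0,0,0,0],[0,0,0,0]]'
python3 -m handwheel '[[0,0,0.02,0],[0,0,0.03,0],[0,0,0.03,0],[0,0,0.03,0],[0,0,0.016,0],[0,0,0.004,0],[0,0,0,0],[0,0,0,0],[0,0,0,0]]'
python3 go.py 546 -299 32.8 82
```

```text
time: 28.25
tool_pos: [560.4, -12.7, 166.1]
tcp_rot: [-179.8, 0.0, 82.0]
ft_force: [0.9, -0.7, -0.4]
finger_gap: 34.7
grip_force: 40.1
time: 29.15
tool_pos: [544.6, -298.2, 166.2]
tcp_rot: [-179.8, -0.1, 81.9]
ft_force: [0.2, 0.2, -0.8]
finger_gap: 34.9
grip_force: 40.1
time: 30.05
tool_pos: [547.0, -299.4, 40.4]
tcp_rot: [179.8, 0.1, 82.0]
ft_force: [-0.5, -0.6, -0.3]
finger_gap: 34.5
grip_force: 40.1
turn 0.0 then shift [ 0.0002 -0.001   0.0076] t 30.05 rot [1.798e+02 1.000e-01 8.200e+01] 34.51836503959009
```

```bash
python3 -m handwheel '[[0,0,0.003,0],[0,0,0.001,0],[0,0,0,0],[0,0,0,0],[0,0,0,0]]'
python3 -m handwheel '[[0,0,0.001,0],[0,0,0,0],[0,0,0,0]]'
python3 -m handwheel '[[0,0,0.001,0],[0,0,0,0],[0,0,0,0]]'
```

```text
time: 30.55
tool_pos: [545.7, -298.7, 34.3]
tcp_rot: [-180.0, 0.0, 82.0]
ft_force: [-1.2, -0.7, -0.5]
finger_gap: 34.7
grip_force: 40.1
time: 30.85
tool_pos: [545.6, -298.6, 33.2]
tcp_rot: [-180.0, -0.0, 82.0]
ft_force: [-0.5, -0.7, 0.5]
finger_gap: 34.9
grip_force: 40.1
time: 31.15
tool_pos: [545.8, -298.7, 32.8]
tcp_rot: [180.0, 0.0, 82.0]
ft_force: [-2.6, 1.7, 4.7]
finger_gap: 34.9
grip_force: 40.5
```

```bash
python3 -m handwheel '[[0,0,0,0],[0,0,0,0],[0,0,0,0],[0,0,0,0]]' 0.075 40
python3 -m handwheel '[[0,0,-0.02,0],[0,0,-0.03,0],[0,0,-0.04,0],[0,0,-0.04,0],[0,0,-0.02,0],[0,0,0,0]]' 0.085
python3 -m handwheel '[[0.045,-0.004,0,0],[0.045,-0.004,0,0],[0.045,-0.004,0,0],[0.045,-0.004,0,0],[0.045,-0.004,0,0],[0.045,-0.004,0,0],[0.045,-0.004,0,0],[0.045,-0.004,0,0],[0.045,-0.004,0,0],[0.045,-0.004,0,0]]'
python3 -m handwheel '[[0,0,0,0],[0,0,0,0],[0,0,0,0]]'
python3 - <<'E'
from h import *
a=r.snapshot("top")[170:265,270:460,::-1];b=r.snapshot("scene")[140:250,150:300,::-1]
a=cv2.resize(a,(760,380),interpolation=cv2.INTER_CUBIC);b=cv2.resize(b,(750,550),interpolation=cv2.INTER_CUBIC)
cv2.imwrite("pics/f.png",a);cv2.imwrite("pics/g.png",b)
E
```

```text
time: 31.55
tool_pos: [545.6, -298.5, 32.1]
tcp_rot: [-180.0, -0.0, 82.0]
ft_force: [0.0, 0.5, -0.2]
finger_gap: 75.0
grip_force: 0.0
time: 32.15
tool_pos: [547.9, -300.1, 187.4]
tcp_rot: [179.6, 0.2, 82.0]
ft_force: [-0.5, -0.4, 0.0]
finger_gap: 84.7
grip_force: 0.0
time: 33.15
tool_pos: [567.7, 154.3, 180.8]
tcp_rot: [-179.9, 0.0, 82.0]
ft_force: [0.8, -1.0, 0.6]
finger_gap: 84.9
grip_force: 0.0
time: 33.45
tool_pos: [568.1, 151.8, 181.2]
tcp_rot: [-179.9, 0.1, 82.0]
ft_force: [0.6, -1.3, 0.3]
finger_gap: 85.2
grip_force: 0.0
```

View pics/f.png

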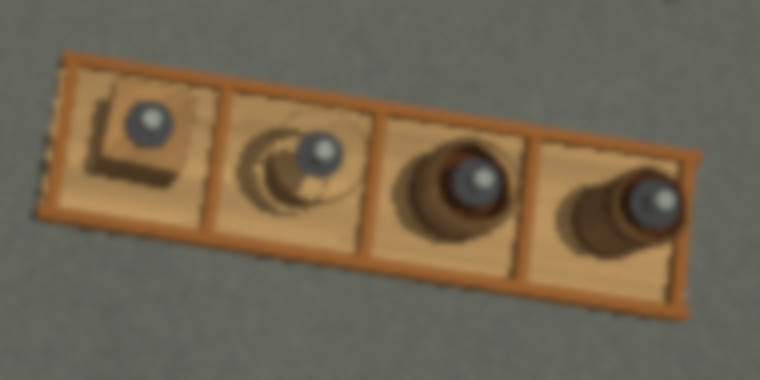

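View pics/g.png

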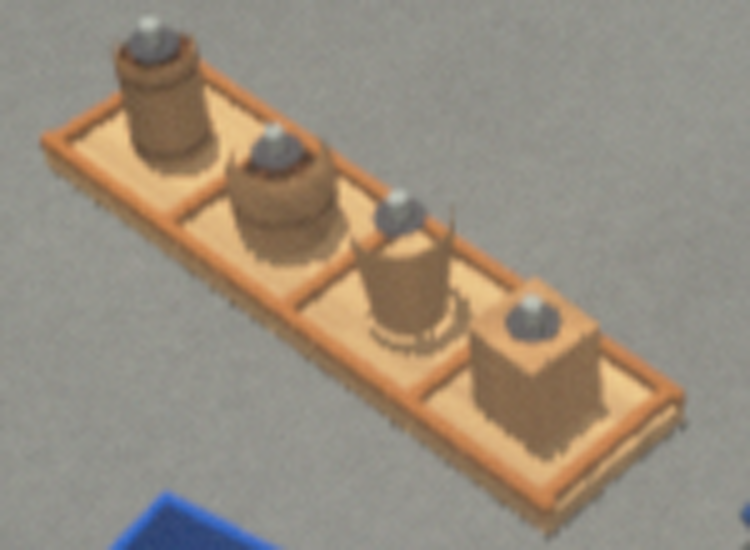

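All four stand upright in their compartments. In f the studs, left to right, are square (149,123), tapered (318,153), bun (477,180) and round (653,202), which is the reversed order. I'll check the offsets numerically and hand in if they are good.

Run:
```python
from h import *
yaw=np.radians(-7.97);R=np.array([[np.cos(yaw),-np.sin(yaw)],[np.sin(yaw),np.cos(yaw)]]);k=np.array([561.3,-187.4])
ok=True
for n,h,pf,pg,y in(("sq",50,(149,123),(531,318),112.5),("ta",54,(318,153),(400,213),37.5),("bun",44,(477,180),(277,148),-37.5),("rd",58,(653,202),(152,43),-112.5)):
    z=12+h
    a=unproj("top",np.array(pf)/4+[270,170],z)[0];b=unproj("scene",np.array(pg)/5+[150,140],z)[0]
    e=[R.T@(p-k)-[0,y] for p in(a,b)];print(n,np.round(e,1).tolist());ok&=np.abs(e).max()<12
s=r.sense();print(ok,s['time'],s['grip_force'])
if ok: print(r.hand_in())
```

```text
sq [[2.3, -0.1], [0.9, -0.1]]
ta [[0.0, -1.8], [-2.3, -1.6]]
bun [[1.4, -2.0], [-0.8, -0.3]]
rd [[1.0, -2.3], [0.3, -1.4]]
True 33.55 0.0
the job is handed in; nothing more can be done
None
```

I moved all four feet into the plywood rack in reverse order (left to right: square, tapered, bun, round); each stands upright, released and within about 3 mm of its compartment centre by both cameras, and I handed the job in at 33.6 s, with no verdict shown.

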